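# Set up the hand press: depth selector to yellow, carriage in to the latch

## Task

Set up the green hand press: first turn the depth selector on top of the press head to the yellow dot, then slide the carriage by its upright black handle in under the ram until the spring latch on the press's far side clicks into the carriage's notch, and let go. The latch has been clamped somewhere along its shelf and the carriage will run on past it if pushed too far, so go gently and feel for the click (its red tail pin draws in). Leave the loose things on the counter where they are.

Things in the scene. Friction and masses are not known exactly. Their poses are not given: they have to be found in the camera images.
- press: Green iron hand press, fixed. Origin on the counter straight under the ram. Head 92 mm wide in x, from y = -195 to +50 mm, top at z = 225 mm; column at y = -160 mm; ram foot underside at z = 138 mm. The ways run along +y to 360 mm; the carriage slides on them along the press's y. A lever (parked, not needed) rises from the head's +x side back and up to (100, -250, 345) mm.
- selector_grip (a point): Grip point of the selector knob, on its vertical axis, 22 mm above the black dial plate on top of the press head (plate radius 43 mm). The knob's bar grip is 44 mm long, 14 mm thick, and reaches from 6 to 32 mm above the dial plate. The point's x axis runs along the bar to its white-lined pointer end.
- selector (a joint): Angle of the selector in rad, growing clockwise seen from above. It clicks into five stops 0.7 rad apart, each with a dot on the dial: white 0, blue 0.7, green 1.4, yellow 2.1, red 2.8. It turns on past yellow to red. It wants about 0.1 N m to leave a stop.
- handle_grip (a point): Grip point on the carriage's upright black handle, a round post 18 mm in diameter rising from 38 mm below to 20 mm above this point (foot collar 24 mm across, 4 mm high, on the carriage plate). Axes parallel to the press's. It moves with the carriage.
- carriage (a joint): Travel of the steel-plate carriage (with a blue nest holding a chrome part) in m along the press's -y, towards the column: 0 at the outer end of the ways, 0.155 at the inner end. Friction about 2 N. The latch clicks in somewhere between 0.095 and 0.145, depending on where it has been clamped; pushing out of the click again takes about 12 N.
- latch_shelf (a point): Middle of the top of the latch's shelf (36 x 130 mm, along the press's y), on the press's +x side, 45 mm above the counter. On it stands the latch, a grey block 36 x 36 x 32 mm with a red tail pin on its +x face, clamped at a place not measured, up to 22 mm to either side of this point. Axes parallel to the press's.
- latch (a joint): Travel of the spring latch's plunger in m: about 0.0005 while it rides on the carriage's edge, about 0.006 when clicked into the carriage's 18 mm wide notch (hidden beneath the carriage plate). Its red tail pin (12 mm thick) stands 17 mm out of the block while riding, 11 mm when clicked in. It drops in by itself within about 5 mm of the notch's middle.
- basket: Bystander: stainless slatted specula basket, 120 x 180 x 65 mm, loose. Origin under its centre.
- tip_box: Bystander: white plastic tip box, 89 x 124 x 56 mm, loose. Origin under its centre.
- curette: Bystander: curette with black rubber grip, 165 mm long, lying along its x axis, loose. Origin underneath near its middle.
- gallipot: Bystander: steel bowl, 90 mm wide, 50 mm high, loose. Origin under its centre.
- spray: Bystander: white bottle with blue label, 64 mm in diameter, 170 mm high, loose. Origin under its centre.
- otoscope: Bystander: spare chrome otoscope head with black cone, about 75 x 34 x 53 mm, standing loose. Origin under its foot.

How it is judged:
By the outcome, as a careful person would: the job done as asked, in the order asked, and still so for the second after the job is handed in, with the robot touching nothing.
It also fails if it takes over 67 s, if anything falls off the work surface, if the arm or the gripper's body presses on something with over 40 N, if the wrist force passes 120 N, or if a joint passes its speed limit or range.

## Robot

A 6-joint arm with a two-finger parallel gripper is mounted at the origin on the work surface. World frame = base frame: x ahead of the robot, y to its left, z up, the work surface at z = 0. Lengths are in m, angles in rad, forces in N, time in s.
With the tool pointing down it reaches from about 0.325 to 0.9 m from the base axis. Payload 3.5 kg.
Tool frame: the origin (TCP) lies on the centre line of the jaws, within the pads' length; the fingertips stand 22 mm ahead of it and the grasp point (between the pads) lies 3 mm ahead of it (env.tcp_to_tips is the distance from the TCP to the fingertips, in m); z points along the fingers, y is the line along which they close (so a half turn about z gives the same grasp; the last joint's range is limited). The gripper opens to 85 mm and grips with 20 to 120 N. Pads are 22 mm wide; open, the fingers measure 114 mm over their backs; the gripper's body (76 mm by 85 mm) begins 54 mm behind the grasp point. The pads swing forward as they close: fully open they stand 13 mm farther back than shut.
Start: joints at [-1.37, 0.276, -0.026, 1.268, 0, 1.467], TCP at [0.187, -0.596, 0.253] pointing down, gripper open.
Joint ranges: [-3.12, 3.12], [-0.85, 1.88], [-1.08, 1.24], [-1.95, 2.15], [-1.57, 1.53], [-3.14, 3.14]. Speed limits (rad/s): [2.57, 2.57, 3.14, 3.14, 3.14, 3.14].

## Interface

Orientations are given as a 3x3 rotation matrix whose columns are the frame's x, y, z axes.
In Python, from rig import env gives the robot as it stands.
- The arm moves only by the shell command python3 -m crank 'ROWS' [FORCE]. ROWS is JSON, a list of rows, each a list of 7 numbers: the shift along the tool's x, y, z in mm, then the turn, a rotation vector about the tool's x, y, z in degrees, then the closure, from -1 (fully open) to 1 (shut). A call has 1 to 20 rows; each row shifts and turns the commanded pose from where the row before left it, along the tool's axes as they then stand; what a row does not reach is not made up. A row lasts 1/10 s, in which the tool goes at most 50 mm and 8.59 degrees, less where a joint would pass 70% of its speed; a pose out of reach is approached as far as the arm can. A call is refused whole if a number of a shift passes 50 or a number of a turn 8.59, either way. A call with a gripper value outside its range is refused whole. The fingers move at their own pace and stop on an object; FORCE is the grip in N (left out, the last holds). Time passes only in rows, so rows that do not move let the fingers close. It gives the time, the measured TCP pose, the force, the opening and the grip force at its end, in the units of the state.
- env.get_state(): the state, without advancing time (a new reading comes with each control period).
- env.grab_frame(name): name is "scene" or "top"; returns a dict with "pixels" (420x560x3 uint8, red, green, blue), "mtx" (3x3 intrinsics, pixels), "eye" and "orientation" of the camera in the world. Camera axes: x right, y up, looking along -z (the intrinsics and any distortion apply to the point x, -y, -z); pixel columns grow to the right and rows downward; lengths in m; the calibration is good to about 2 mm. A picture is of the moment at which its call begins. There is no depth.
- env.sign_off(): hands the job in; it is judged then, once.
Trained networks look in the newest picture that a camera, given by its name, has taken for a name from the list of things; names that differ only in an ending like _2 or _b are one class to them, and where a whole thing is asked for, a point or a joint stands for the part that bears it (a point fixed in the world has none). Each returns a list of dicts, best first, with "p" (0 to 1); they miss things now and then, are a little off and sometimes report something else, mostly with a low value. They report only what shows in the picture. A call takes as long as a camera call.
- env.recognise(camera, query): "point" ([column, row] in pixels, amid what is visible of it).
- env.pinpoint(camera, query): "point" ([column, row] in pixels: a listed point, or the origin of a listed thing).
The state is a dict: "time_s": time; "qpos": joint angles; "dq": joint speeds; "joint_torque": joint torques, N m; "tcp_pos": TCP position; "ee_rot": TCP orientation; "wrist_force": force on the tool from outside, world axes, zero at the start; "moment": the same for the moment, N m; "width": finger opening in m; "grasp_force": force on a finger pad.
Only numpy, scipy, OpenCV 4.12 (cv2) and the standard library are available. Lean on these libraries where they do the work, as an engineer would, in place of code of your own. Each camera call takes 0.05 s, during which the arm holds its last target. There are 200 camera calls.

## Working session

There is one attempt and no reset: what is moved stays moved. The work goes in short steps, Python scripts to look and compute and a shell command to move; the robot and the scene stay as the last step left them, time stands still between calls to the robot, and variables do not carry over. Pictures are saved under pics/ and viewed, at most 10 in all, crops included, and the job is handed in when it is done.

```bash
ls; mkdir -p pics
cat > h.py <<'E'
import numpy as np, cv2
from rig import env
def grab(n,fn=None):
    f=env.grab_frame(n)
    if fn: cv2.imwrite('pics/'+fn,cv2.cvtColor(f['pixels'],cv2.COLOR_RGB2BGR))
    return f
def ray(f,p):
    K=np.array(f['mtx']);d=np.linalg.inv(K)@[p[0],p[1],1]
    d=np.array(f['orientation'])@(d*[1,-1,-1]); return np.array(f['eye']),d/np.linalg.norm(d)
def atz(f,p,z):
    e,d=ray(f,p); return e+d*(z-e[2])/d[2]
def proj(f,X):
    c=np.array(f['orientation']).T@(np.array(X)-f['eye'])*[1,-1,-1]
    q=np.array(f['mtx'])@c; return q[:2]/q[2]
def tri(obs):
    A=np.zeros((3,3));b=np.zeros(3)
    for f,p in obs:
        e,d=ray(f,p);M=np.eye(3)-np.outer(d,d);A+=M;b+=M@e
    X=np.linalg.solve(A,b); return X,[np.round(proj(f,X)-p,1) for f,p in obs]
E
python3 - <<'E'
from h import *
np.set_printoptions(precision=4,suppress=True)
F={n:grab(n,n+'0.png') for n in('scene','top')}
for n in F: print(n,F[n]['eye'],F[n]['mtx'],F[n]['orientation'],[k for k in F[n]])
for q in ['press','selector_grip','handle_grip','latch_shelf','basket','tip_box','curette','gallipot','spray','otoscope']:
    o=[]
    for n in F:
        r=env.pinpoint(n,q)
        print(q,n,[(np.round(a['point'],1),round(a['p'],2)) for a in r[:2]])
        if r:o.append((F[n],r[0]['point']))
    if len(o)==2: print('   ',tri(o))
E
```

```text
pics
scene [1.4428 0.6728 0.8925] [[431.9224   0.     276.6721]
 [  0.     431.9224 209.2749]
 [  0.       0.       1.    ]] [[-0.611  -0.4415  0.6571]
 [ 0.7916 -0.3287  0.5151]
 [-0.0114  0.8349  0.5503]] ['pixels', 'mtx', 'eye', 'orientation']
top [ 0.4205 -0.0135  1.35  ] [[422.4322   0.     274.1559]
 [  0.     422.4322 206.2611]
 [  0.       0.       1.    ]] [[-0.0284  0.9893 -0.1432]
 [-0.9994 -0.0311 -0.0163]
 [-0.0206  0.1426  0.9896]] ['pixels', 'mtx', 'eye', 'orientation']
press scene [(array([259.6, 238.7]), 0.83)]
press top [(array([298.7, 222.4]), 0.86), (array([198.9, 162.2]), 0.28)]
    (array([ 0.5657, -0.0761,  0.015 ]), [array([3.1, 0.2]), array([ 2.5, -2. ])])
selector_grip scene []
selector_grip top [(array([306.5, 211.4]), 0.72)]
handle_grip scene [(array([342.9, 243.9]), 0.57)]
handle_grip top [(array([208.3, 226.3]), 0.67)]
    (array([0.5438, 0.2065, 0.1124]), [array([-1.5,  0. ]), array([-1.2,  0.8])])
latch_shelf scene [(array([271.4, 253.3]), 0.74)]
latch_shelf top [(array([274.1, 198.2]), 0.76), (array([130.6, 213.2]), 0.56)]
    (array([0.6334, 0.0105, 
[... 396 characters left out ...]
)])
curette scene [(array([435.5, 274.7]), 0.48)]
curette top [(array([141.4, 287. ]), 0.71)]
    (array([ 0.3696,  0.4406, -0.0062]), [array([-1. ,  0.1]), array([-0.9,  0.4])])
gallipot scene [(array([415.9, 329.3]), 0.87)]
gallipot top [(array([129.6, 211.4]), 0.63)]
    (array([ 0.6131,  0.48  , -0.0003]), [array([-0.6,  0. ]), array([-0.5,  0.2])])
spray scene [(array([185.4, 253.2]), 0.94)]
spray top [(array([346.2, 161.8]), 0.91)]
    (array([ 0.7593, -0.2355,  0.0007]), [array([1.9, 0.3]), array([ 1.4, -1.3])])
otoscope scene [(array([185.6, 198.3]), 0.45)]
otoscope top [(array([433. , 225.4]), 0.7)]
    (array([ 0.5363, -0.4907,  0.0069]), [array([-0.6, -0.1]), array([-0.6,  0.5])])
```

```bash
python3 -c "
import cv2
a=cv2.imread('pics/top0.png')[130:310,110:380];cv2.imwrite('pics/topc.png',cv2.resize(a,None,fx=2.9,fy=2.9,interpolation=2))
a=cv2.imread('pics/scene0.png')[90:340,150:460];cv2.imwrite('pics/scc.png',cv2.resize(a,None,fx=2.4,fy=2.4,interpolation=2))"
```

```text
(no output)
```

View pics/topc.png

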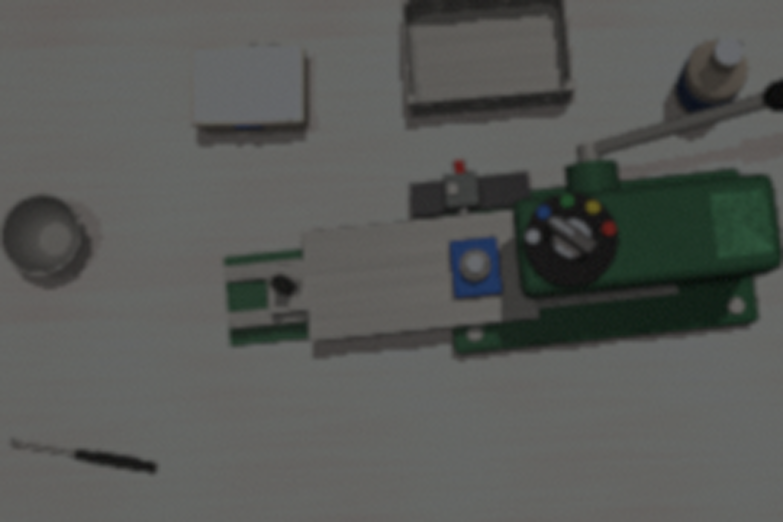

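View pics/scc.png

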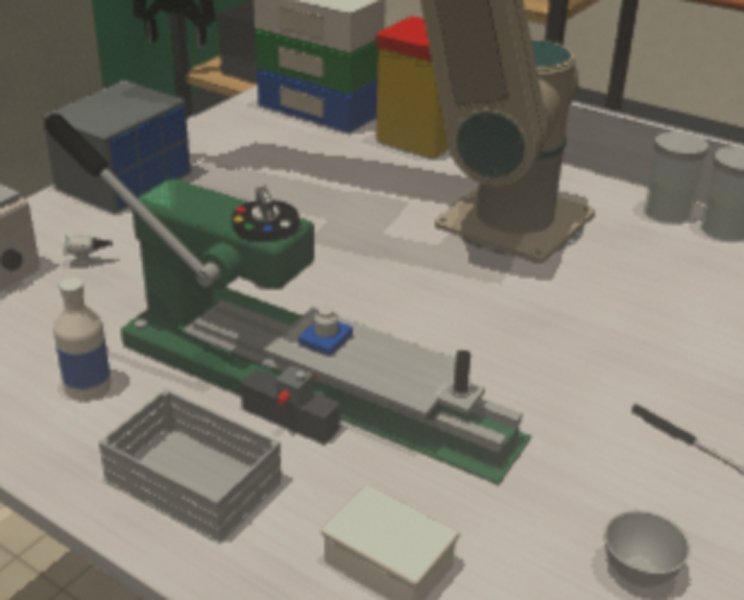

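The pictures show the dial at top px (307, 213), with dots running clockwise from white (left) to red (right). The carriage lies to the left (+y) with its handle at (208, 228). The latch block sits on its shelf at (268, 195), with the red pin at (268, 187). Next I'll zoom in on the dial and get the press yaw.

Run:
```python
from h import *
np.set_printoptions(precision=4,suppress=True)
f=grab('top');g=grab('scene')
a=cv2.cvtColor(f['pixels'],cv2.COLOR_RGB2BGR)[190:236,284:330]
b=cv2.cvtColor(g['pixels'],cv2.COLOR_RGB2BGR)[160:206,236:282]
cv2.imwrite('pics/dial.png',np.hstack([np.clip(2.0*cv2.resize(i,(390,390),interpolation=2),0,255).astype(np.uint8) for i in (a,b)]))
c=lambda x,y:(110+x/2.9,130+y/2.9)
def yaw(p,q,z):
    d=atz(f,c(*p),z)-atz(f,c(*q),z); return np.degrees(np.arctan2(-d[0],d[1]))
print('yaw plate',yaw((303,235),(515,212),.074),yaw((313,355),(452,341),.074),'base',yaw((456,355),(755,322),.02),'head',yaw((530,295),(775,268),.2))
print('carriage edge x',atz(f,c(303,235),.074),atz(f,c(313,355),.074))
S=[]
for i in range(3):
    f=grab('top')
    for q in('selector_grip','handle_grip','press','latch_shelf'):
        r=env.pinpoint('top',q); print(q,[(np.round(x['point'],1),round(x['p'],2)) for x in r[:1]])
print('sel',atz(f,(306.5,211.4),.252), 'dial c',atz(f,(306.9,212.8),.229))
s=env.get_state();print(s['ee_rot'],s['tcp_pos'],s['width'],s['time_s'],s['wrist_force'])
```

```text
yaw plate 4.455529372145384 4.045800702809828 base 4.593848300101456 head 4.572971241817911
carriage edge x [0.5961 0.1903 0.074 ] [0.47   0.1809 0.074 ]
selector_grip [(array([305.3, 208.4]), 0.72)]
handle_grip [(array([206.4, 228.7]), 0.6)]
press [(array([303.1, 221.3]), 0.68)]
latch_shelf [(array([276.3, 198.8]), 0.97)]
selector_grip [(array([304.2, 212. ]), 0.74)]
handle_grip [(array([277.9, 150.8]), 0.67)]
press [(array([300.4, 220. ]), 0.71)]
latch_shelf [(array([275.7, 197. ]), 0.79)]
selector_grip [(array([303.5, 213.5]), 0.45)]
handle_grip []
press [(array([299.5, 221.8]), 0.87)]
latch_shelf [(array([272.8, 197. ]), 0.73)]
sel [ 0.5631 -0.0797  0.252 ] dial c [ 0.5623 -0.082   0.229 ]
[[ 0.9542  0.2992 -0.    ]
 [ 0.2992 -0.9542  0.    ]
 [-0.     -0.     -1.    ]] [ 0.187  -0.5964  0.2533] 0.08551743725930847 1.95 [ 0.5504 -0.0125  0.3496]
```

View pics/dial.png

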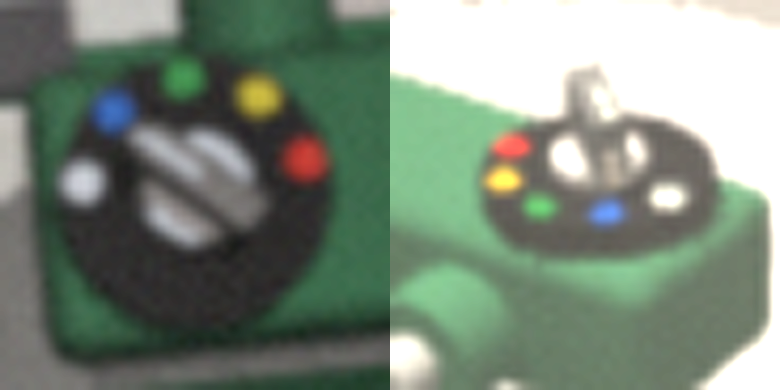

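The pointer stands near blue: the bar runs from px (140,135) to (255,215) in the crop, and parallax shifts it a little. I'll fit the dots to get the centre, the phase and the bar angle.

Run:
```python
from h import *
from scipy.optimize import least_squares
np.set_printoptions(precision=4,suppress=True)
f=grab('top');g=grab('scene');k=46/390
T=lambda x,y:(284+(x+.5)*k-.5,190+(y+.5)*k-.5)
S=lambda x,y:(236+(x-390+.5)*k-.5,160+(y+.5)*k-.5)
td=[T(*p) for p in[(83,183),(115,110),(184,78),(259,97),(305,159)]]
sd=[S(*p) for p in[(668,197),(606,213),(540,206),(503,180),(511,147)]]
def res(v):
    cx,cy,z,r,ph=v;o=[]
    for i in range(5):
        a=ph-.7*i;X=[cx+r*np.cos(a),cy+r*np.sin(a),z]
        o+=list(proj(f,X)-td[i])+list(proj(g,X)-sd[i])
    return o+[(z-.229)/.003]
s=least_squares(res,[.56,-.08,.229,.035,1.6]);c=s.x;print(c,np.degrees(c[4]),s.cost)
zt=c[2]+.032
a,b=[atz(f,T(*p),zt) for p in[(140,135),(255,215)]]
d=a-b;print('bar',a,b,np.linalg.norm(d),(a+b)/2,'ang',np.degrees(np.arctan2(d[1],d[0])),'stops',np.degrees(c[4])-np.degrees(.7)*np.arange(5))
p=env.get_state();print(p['tcp_pos'],p['qpos'])
```

```text
[ 0.5625 -0.0811  0.2389  0.0354  1.472 ] 84.33932406517627 7.260028443552446
bar [ 0.5765 -0.0626  0.2709] [ 0.551  -0.0965  0.2709] 0.04244598497609819 [ 0.5638 -0.0795  0.2709] ang 52.95268874549505 stops [ 84.3393  44.2323   4.1252 -35.9818 -76.0889]
[ 0.1869 -0.5964  0.2533] [-1.3704  0.2764 -0.0264  1.268   0.      1.4674]
```

```bash
python3 -m crank '[[0,0,-46,0,0,0,0],[0,0,-46,0,0,0,0],[36,-27,0,0,0,0,0],[36,-27,0,0,0,0,0],[36,-27,0,0,0,0,0],[36,-27,0,0,0,0,0],[36,-27,0,0,0,0,0],[36,-27,0,0,0,0,0],[36,-27,0,0,0,0,0],[36,-27,0,0,0,0,0],[36,-27,0,0,0,0,0],[36,-27,0,0,0,0,0],[36,-27,0,0,0,0,0],[36,-27,0,0,0,0,0],[36,-27,0,0,0,0,0],[36,-27,0,0,0,0,0]]' 40; python3 -m crank '[[0,0,0,0,0,-8.5,0],[0,0,0,0,0,-8.5,0],[0,0,0,0,0,-8.5,0],[0,0,0,0,0,-8.5,0],[0,0,0,0,0,-8.5,0],[0,0,0,0,0,-8.5,0],[0,0,0,0,0,-8.5,0],[0,0,0,0,0,-8.5,0],[0,0,0,0,0,-8.5,0],[0,0,0,0,0,-8.5,0],[0,0,0,0,0,-8.5,0],[0,0,0,0,0,-8.5,0],[0,0,0,0,0,-8.5,0],[0,0,0,0,0,-8.5,0],[0,0,0,0,0,-8.5,0],[0,0,0,0,0,-8.5,0],[0,0,0,0,0,-8.5,0],[0,0,0,0,0,-8.5,0],[0,0,0,0,0,-8.5,0],[0,0,0,0,0,-8.5,0]]'; python3 -m crank '[[0,0,0,0,0,-8.5,0],[0,0,0,0,0,-8.5,0],[0,0,0,0,0,-8.5,0],[0,0,0,0,0,-8.5,0],[0,0,0,0,0,-2,0],[0,0,0,0,0,0,0]]'
python3 - <<'E'
from h import *
s=env.get_state();R=np.array(s['ee_rot']);print(np.degrees(np.arctan2(R[1,0],R[0,0])),R.round(3).tolist(),np.array(s['qpos']).round(3),s['width'],s['time_s'])
t=np.array([.563,-.0803,.265]);print('tool mm',(R.T@(t-s['tcp_pos'])*1000).round(1))
E
```

```text
time_s: 3.65
tcp_pos: [0.5557, -0.0832, 0.3456]
ee_rot: [[0.954, 0.299, 0.001], [0.299, -0.954, -0.0], [0.001, 0.0, -1.0]]
wrist_force: [0.5, -0.4, 0.7]
width: 0.043
grasp_force: 0.0
time_s: 5.65
tcp_pos: [0.5548, -0.0849, 0.3454]
ee_rot: [[-0.991, -0.135, 0.0], [-0.135, 0.991, 0.0], [-0.0, -0.0, -1.0]]
wrist_force: [-0.3, -0.1, -0.5]
width: 0.0428
grasp_force: 0.0
time_s: 6.25
tcp_pos: [0.5548, -0.0849, 0.3454]
ee_rot: [[-0.727, -0.687, 0.0], [-0.687, 0.727, -0.0], [-0.0, -0.0, -1.0]]
wrist_force: [-0.4, 0.3, 0.2]
width: 0.0426
grasp_force: 0.0
-136.6031338440248 [[-0.727, -0.687, 0.0], [-0.687, 0.727, -0.0], [-0.0, -0.0, -1.0]] [-0.267  0.129 -0.016  1.426 -0.    -1.024] 0.04263629278925729 6.25
tool mm [-9.1 -2.3 80.4]
```

```bash
python3 -m crank '[[-9,-2,0,0,0,0,0],[0,0,25,0,0,0,0],[0,0,25,0,0,0,0],[0,0,14,0,0,0,0],[0,0,8,0,0,0,0],[0,0,8,0,0,0,0],[0,0,0,0,0,0,0]]'; python3 -m crank '[[0,0,0,0,0,0,0.3],[0,0,0,0,0,0,0.6],[0,0,0,0,0,0,0.9],[0,0,0,0,0,0,0.9],[0,0,0,0,0,0,0.9]]' 40
python3 - <<'E'
from h import *
f=grab('top');a=cv2.cvtColor(f['pixels'],cv2.COLOR_RGB2BGR)[180:240,270:350]
g=grab('scene');b=cv2.cvtColor(g['pixels'],cv2.COLOR_RGB2BGR)[130:210,220:300]
cv2.imwrite('pics/g1.png',np.clip(1.8*np.hstack([cv2.resize(a,(400,300),interpolation=2),cv2.resize(b,(300,300),interpolation=2)]),0,255))
print(env.get_state()['moment'],env.get_state()['qpos'])
E
```

```text
time_s: 6.95
tcp_pos: [0.5626, -0.0801, 0.2647]
ee_rot: [[-0.727, -0.687, -0.001], [-0.687, 0.727, 0.0], [0.0, 0.001, -1.0]]
wrist_force: [-0.3, -0.2, 0.3]
width: 0.0427
grasp_force: 0.0
time_s: 7.45
tcp_pos: [0.564, -0.0806, 0.2679]
ee_rot: [[-0.727, -0.687, 0.004], [-0.687, 0.727, -0.001], [-0.002, -0.004, -1.0]]
wrist_force: [-0.0, 0.2, 5.7]
width: 0.0132
grasp_force: 42.8
[0.02913312 0.24422741 0.0343371 ] [-2.55404455e-01  1.68526350e-01 -1.30905896e-01  1.26685027e+00
 -3.76225023e-06 -1.01294932e+00][ WARN:0@3.018] global loadsave.cpp:1063 imwrite_ Unsupported depth image for selected encoder is fallbacked to CV_8U.
```

View pics/g1.png

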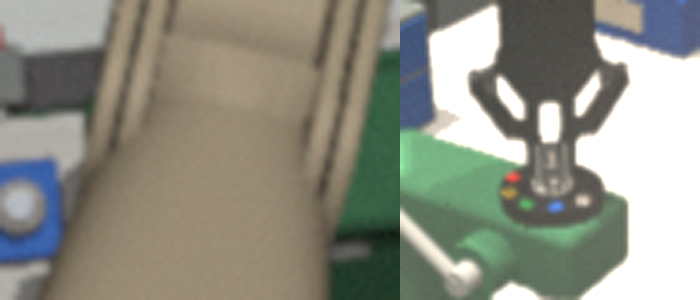

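The bar is gripped (13 mm wide), and the fingertips just touch the plate. I'll lift 4 mm and turn 79° clockwise.

```bash
python3 -m crank '[[0,0,-4,0,0,0,0.9],[0,0,0,0,0,0,0.9]]'; python3 -m crank '[[0,0,0,0,0,5,0.9],[0,0,0,0,0,5,0.9],[0,0,0,0,0,5,0.9],[0,0,0,0,0,5,0.9],[0,0,0,0,0,5,0.9],[0,0,0,0,0,5,0.9],[0,0,0,0,0,5,0.9],[0,0,0,0,0,5,0.9],[0,0,0,0,0,5,0.9],[0,0,0,0,0,5,0.9],[0,0,0,0,0,5,0.9],[0,0,0,0,0,5,0.9],[0,0,0,0,0,5,0.9],[0,0,0,0,0,5,0.9],[0,0,0,0,0,5,0.9],[0,0,0,0,0,4.3,0.9],[0,0,0,0,0,0,0.9],[0,0,0,0,0,0,0.9]]'; python3 -c "
from h import *
s=env.get_state();R=s['ee_rot'];print(np.degrees(np.arctan2(R[1][0],R[0][0])),s['moment'],s['qpos'])"
```

```text
time_s: 7.75
tcp_pos: [0.5639, -0.0807, 0.2681]
ee_rot: [[-0.727, -0.687, 0.002], [-0.687, 0.727, -0.001], [-0.001, -0.002, -1.0]]
wrist_force: [5.4, -0.7, -8.4]
width: 0.013
grasp_force: 41.3
time_s: 9.55
tcp_pos: [0.564, -0.0822, 0.2681]
ee_rot: [[-0.809, 0.587, 0.002], [0.587, 0.809, -0.004], [-0.004, -0.002, -1.0]]
wrist_force: [5.1, -6.2, -10.6]
width: 0.0132
grasp_force: 41.0
144.02248546709524 [-1.15178736 -1.16107264 -0.0260857 ] [-0.25645562  0.17024382 -0.12859082  1.26930667 -0.00357691  0.37147018]
```

```bash
python3 -m crank '[[0,0,0,0,0,0,0.5],[0,0,0,0,0,0,0],[0,0,0,0,0,0,0],[0,0,-10,0,0,0,0],[0,0,-25,0,0,0,0],[0,0,-35,0,0,0,0],[0,0,0,0,0,0,0]]'
python3 - <<'E'
from h import *
g=grab('scene');b=cv2.cvtColor(g['pixels'],cv2.COLOR_RGB2BGR)[150:210,230:290]
cv2.imwrite('pics/g2.png',np.clip(1.6*cv2.resize(b,(480,480),interpolation=2),0,255).astype(np.uint8))
E
```

```text
time_s: 10.25
tcp_pos: [0.5654, -0.0807, 0.3461]
ee_rot: [[-0.81, 0.586, 0.011], [0.586, 0.81, -0.003], [-0.01, 0.004, -1.0]]
wrist_force: [0.1, -1.0, 0.0]
width: 0.0428
grasp_force: 0.0
```

View pics/g2.png

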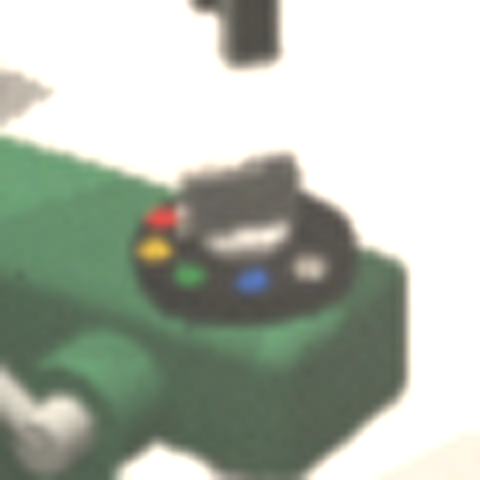

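Run:
```python
from h import *
np.set_printoptions(precision=4,suppress=True)
f=grab('top');g=grab('scene')
c=np.array([.5625,-.081])
for n,a in(('green',4.3),('yellow',-35.8),('red',-76)):
    u=np.array([np.cos(np.radians(a)),np.sin(np.radians(a))])
    for dz in(0,.007): print(n,[((proj(g,[*(c+k*u*.022),.239+.032+dz])-[230,150])*8).round() for k in(1,-1)],end=' ')
    print()
for nm,F in(('top',f),('scene',g)):
    for q in('handle_grip','latch_shelf'):
        P=[]
        for i in range(4):
            env.grab_frame(nm);r=env.pinpoint(nm,q)
            if r:P.append(r[0]['point'])
        print(nm,q,np.round(P,1).tolist())
# scene post: dark blob
im=cv2.cvtColor(g['pixels'],cv2.COLOR_RGB2GRAY)
m=(im[225:262,325:362]<60);n,l,s,ce=cv2.connectedComponentsWithStats(m.astype(np.uint8));print([(s[i],ce[i]+[325,225]) for i in range(1,n) if s[i][4]>15])
im=cv2.cvtColor(f['pixels'],cv2.COLOR_RGB2GRAY)
m=(im[215:240,190:230]<45);n,l,s,ce=cv2.connectedComponentsWithStats(m.astype(np.uint8));print([(s[i],ce[i]+[190,215]) for i in range(1,n) if s[i][4]>8])
for z in(.093,.112,.132):
    for y in(.28,.29,.3):
        a=np.radians(4.5);X=[.5625-y*np.sin(a),-.081+y*np.cos(a),z];print(z,y,X[:2],proj(f,X),proj(g,X))
```

```text
green [array([203., 188.]), array([270., 141.])] green [array([202., 171.]), array([269., 124.])] 
yellow [array([180., 172.]), array([293., 155.])] yellow [array([179., 156.]), array([292., 139.])] 
red [array([185., 153.]), array([289., 174.])] red [array([184., 137.]), array([289., 158.])] 
top handle_grip [[208.4, 229.3], [210.0, 225.5], [207.1, 228.4], [207.0, 228.8]]
top latch_shelf [[276.2, 196.5], [275.3, 195.5], [273.6, 194.8], [273.8, 198.0]]
scene handle_grip [[342.9, 244.6], [343.4, 243.1], [340.1, 242.2], [339.6, 242.7]]
scene latch_shelf [[270.6, 253.5], [271.2, 253.9], [269.2, 253.4], [269.4, 253.9]]
[(array([16, 14,  4, 13, 35], dtype=int32), array([342.1714, 245.2857]))]
[(array([14, 10,  8,  7, 40], dtype=int32), array([207.3  , 228.025]))]
0.093 0.28 [np.float64(0.5405314531962034), np.float64(0.19813685344527582)] [211.0007 228.6763] [339.0982 247.5247]
0.093 0.29 [np.float64(0.539746862238925), np.float64(0.2081060267826071)] [207.6825 229.0381] [342.1656 248.658 ]
0.093 0.3 [np.float64(0.5389622712816465), np.float64(0.21807520011993836)] [204.3646 229.4   ] [345.2552 249.7995]
0.112 0.28 [np.float64(0.5405314531962034), np.float64(0.19813685344527582)] [209.9148 228.0956] [339.5393 242.4322]
0.112 0.29 [np.float64(0.539746862238925), np.float64(0.2081060267826071)] [206.5465 228.463 ] [342.6337 243.5562]
0.112 0.3 [np.float64(0.5389622712816465), np.float64(0.21807520011993836)] [203.1786 228.8303] [345.7508 244.6884]
0.132 0.28 [np.float64(0.5405314531962034), np.float64(0.19813685344527582)] [208.7357 227.4652] [340.0116 236.98  ]
0.132 0.29 [np.float64(0.539746862238925), np.float64(0.2081060267826071)] [205.3131 227.8385] [343.1349 238.0938]
0.132 0.3 [np.float64(0.5389622712816465), np.float64(0.21807520011993836)] [201.8908 228.2118] [346.2814 239.2158]
```

The selector bar matches the yellow prediction: predicted ends (180,172) and (293,155), seen at about (182,175) and (293,155). Next is the handle, at (0.540, 0.206).

```bash
python3 -m crank '[[0,0,0,0,0,-8.1,0],[0,0,0,0,0,-8.1,0],[0,0,0,0,0,-8.1,0],[0,0,0,0,0,-8.1,0],[0,0,0,0,0,-8.1,0],[1,36,0,0,0,0,0],[1,36,0,0,0,0,0],[1,36,0,0,0,0,0],[0,36,0,0,0,0,0],[0,36,20,0,0,0,0],[0,36,40,0,0,0,0],[0,36,40,0,0,0,0],[0,36,30,0,0,0,0],[0,0,0,0,0,0,0]]'
python3 - <<'E'
from h import *
s=env.get_state();R=np.array(s['ee_rot']);print(np.degrees(np.arctan2(R[1,0],R[0,0])),s['qpos'])
print('tool mm',(R.T@(np.array([.5402,.206,.116])-s['tcp_pos'])*1000).round(1))
E
```

```text
time_s: 13.4
tcp_pos: [0.5329, 0.2041, 0.2096]
ee_rot: [[-0.996, -0.085, -0.009], [-0.085, 0.996, -0.001], [0.009, -0.0, -1.0]]
wrist_force: [-1.3, -0.2, 0.1]
width: 0.043
grasp_force: 0.0
-175.13171851670916 [ 0.25184342  0.21348151 -0.20163428  1.16501816  0.00146013  0.16686853]
tool mm [-8.3  1.3 93.5]
```

```bash
python3 -m crank '[[-8,1,10,0,0,0,0],[0,0,25,0,0,0,0],[0,0,20,0,0,0,0],[0,0,15,0,0,0,0],[0,0,12,0,0,0,0],[0,0,11,0,0,0,0],[0,0,0,0,0,0,0]]'; python3 -m crank '[[0,0,0,0,0,0,0.3],[0,0,0,0,0,0,0.5],[0,0,0,0,0,0,0.9],[0,0,0,0,0,0,0.9],[0,0,0,0,0,0,0.9]]' 40
python3 - <<'E'
from h import *
g=grab('scene');b=cv2.cvtColor(g['pixels'],cv2.COLOR_RGB2BGR)[190:290,240:380]
cv2.imwrite('pics/g3.png',np.clip(1.5*cv2.resize(b,(700,500),interpolation=2),0,255).astype(np.uint8))
E
```

```text
time_s: 14.1
tcp_pos: [0.5446, 0.2025, 0.1209]
ee_rot: [[-0.997, -0.079, -0.002], [-0.079, 0.997, -0.001], [0.002, -0.0, -1.0]]
wrist_force: [-1.0, -0.2, -0.8]
width: 0.0427
grasp_force: 0.0
time_s: 14.6
tcp_pos: [0.5457, 0.2036, 0.1232]
ee_rot: [[-0.997, -0.081, 0.002], [-0.081, 0.997, 0.001], [-0.002, 0.001, -1.0]]
wrist_force: [-1.0, 0.3, 4.8]
width: 0.0166
grasp_force: 39.3
```

View pics/g3.png

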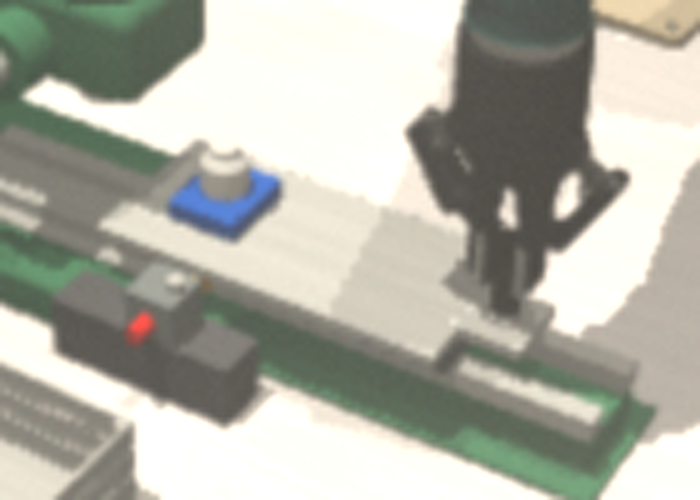

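The handle is held (width 16.6 mm) and the latch's red pin shows at crop (140, 327). I'll push 80 mm smoothly, then go gently.

```bash
python3 -m crank '[[0,-3,0,0,0,0,0.9],[0,-6,0,0,0,0,0.9],[0,-8,0,0,0,0,0.9],[0,-8,0,0,0,0,0.9],[0,-8,0,0,0,0,0.9],[0,-8,0,0,0,0,0.9],[0,-8,0,0,0,0,0.9],[0,-8,0,0,0,0,0.9],[0,-8,0,0,0,0,0.9],[0,-8,0,0,0,0,0.9],[0,-5,0,0,0,0,0.9],[0,-2,0,0,0,0,0.9],[0,0,0,0,0,0,0.9],[0,0,0,0,0,0,0.9]]'
cat > pin.py <<'E'
from h import *
g=grab('scene');h=cv2.cvtColor(g['pixels'],cv2.COLOR_RGB2HSV);p=g['pixels'].astype(int)[235:275,250:300]
m=np.clip(p[...,0]-p[...,1:].max(2)-15,0,None);y,x=np.mgrid[235:275,250:300];print('pin px',(m*x).sum()/m.sum(),(m*y).sum()/m.sum(),m.sum())
s=env.get_state();a=np.radians(4.5);d=np.array([np.sin(a),-np.cos(a),0])
print('travel mm',1000*d@(np.array(s['tcp_pos'])-[.5457,.2036,0]),'F along',d@np.array(s['wrist_force']),s['time_s'])
E
python3 pin.py
```

```text
time_s: 16.05
tcp_pos: [0.5517, 0.1236, 0.1231]
ee_rot: [[-0.997, -0.08, 0.001], [-0.08, 0.997, 0.001], [-0.001, 0.0, -1.0]]
wrist_force: [-1.7, 0.5, 7.4]
width: 0.0171
grasp_force: 39.6
pin px 268.3333333333333 254.14814814814815 864
travel mm 80.16958320581399 F along -1.0194805428206577 16.1
```

```bash
python3 -m crank '[[0,-5,0,0,0,0,0.9],[0,-5,0,0,0,0,0.9],[0,-2,0,0,0,0,0.9],[0,0,0,0,0,0,0.9]]'|grep -E "force|tcp"; python3 pin.py
python3 -m crank '[[0,-2,0,0,0,0,0.9],[0,0,0,0,0,0,0.9]]'>/dev/null; python3 pin.py
python3 -m crank '[[0,-2,0,0,0,0,0.9],[0,0,0,0,0,0,0.9]]'>/dev/null; python3 pin.py
```

```text
tcp_pos: [0.5519, 0.1215, 0.1232]
wrist_force: [-2.4, 30.6, 4.8]
grasp_force: 44.4
pin px 268.3295324971494 254.1539338654504 877
travel mm 82.35923199141061 F along -30.062980961135032 16.55
pin px 268.3080407701019 254.16421291053229 883
travel mm 82.66994763618585 F along -35.42856380327201 16.8
pin px 268.32392776523704 254.16139954853273 886
travel mm 82.99565049628458 F along -39.68045637080399 17.05
```

Blocked at 82 mm with 40 N on the handle. I'll back off right away, then look.

```bash
python3 -m crank '[[0,6,0,0,0,0,0.9],[0,7,0,0,0,0,0.9],[0,0,0,0,0,0,0.9]]'|grep -E "force|tcp|qpos"; python3 pin.py
python3 - <<'E'
from h import *
p=cv2.imread('pics/scene0.png')[...,::-1].astype(int)[235:275,250:300]
m=np.clip(p[...,0]-p[...,1:].max(2)-15,0,None);y,x=np.mgrid[235:275,250:300];print('pin0',(m*x).sum()/m.sum(),(m*y).sum()/m.sum(),m.sum())
g=grab('scene');b=cv2.cvtColor(g['pixels'],cv2.COLOR_RGB2BGR)[130:280,210:370]
cv2.imwrite('pics/g4.png',np.clip(1.4*cv2.resize(b,(640,600),interpolation=2),0,255).astype(np.uint8))
print(env.get_state()['joint_torque'])
E
```

```text
tcp_pos: [0.5517, 0.1233, 0.1232]
wrist_force: [-1.9, 7.3, 5.8]
grasp_force: 40.0
pin px 268.31519274376416 254.1734693877551 882
travel mm 80.57393091626643 F along -7.4020851066325735 17.4
pin0 267.6611111111111 254.82847222222222 1440
[ -4.41555351 -37.09200382  24.03118372  -0.53094747  -1.97168402
  -0.04567792]
```

View pics/g4.png

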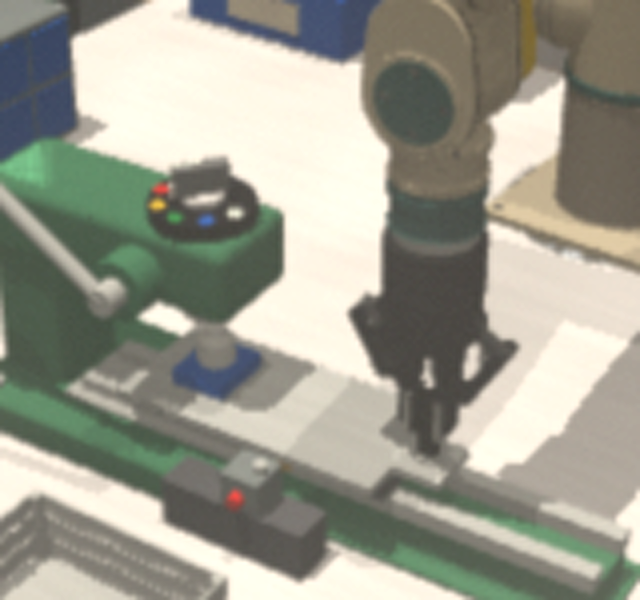

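Run:
```python
from h import *
np.set_printoptions(precision=4,suppress=True)
f=grab('top');g=grab('scene')
a=np.radians(4.5);ux=np.array([np.cos(a),np.sin(a),0]);uy=np.array([-np.sin(a),np.cos(a),0]);O=np.array([.5625,-.081,0])
pr=lambda X:np.array([(X-O)@ux,(X-O)@uy,X[2]])
print('chrome start',pr(atz(f,(110+475/2.9,130+262/2.9),.11)), 'nest corner?')
print('chrome now (scene)',pr(atz(g,(210+215/4,130+347/4),.11)))
# chrome start in scene crop (325,322)/2.4
print('chrome start scene',pr(atz(g,(150+325/2.4,90+322/2.4),.11)))
# shelf & latch in press frame
for n,p,z in(('shelf l',(411,198),.045),('shelf r',(529,188),.045),('block',(460,186),.077),('pin tip',(460,166),.06)):
    print(n,pr(atz(f,(110+p[0]/2.9,130+p[1]/2.9),z)))
X=O+ux*.12+uy*.1+[0,0,.06]; print('3mm draw-in px',proj(g,X-ux*.003)-proj(g,X))
p=cv2.imread('pics/scene0.png')[...,::-1].astype(int)
q=g['pixels'].astype(int)
for P in(p,q): print((P[...,0]-P[...,1:].max(2))[249:261,261:275])
# same in top image
p=cv2.imread('pics/top0.png')[...,::-1].astype(int);q=f['pixels'].astype(int)
for P in(p,q): print((P[...,0]-P[...,1:].max(2))[182:194,263:275])
```

```text
chrome start [0.0025 0.0903 0.11  ] nest corner?
chrome now (scene) [0.0063 0.0143 0.11  ]
chrome start scene [0.004 0.095 0.11 ]
shelf l [0.0865 0.1522 0.045 ]
shelf r [0.0833 0.0244 0.045 ]
block [0.0881 0.0977 0.077 ]
pin tip [0.1127 0.0957 0.06  ]
3mm draw-in px [ 0.5631 -0.5425]
[[  1   2   3   2   1   0   1   0   0  -1   0   0  -1   0]
 [  3   2   2   2   1   1   1   1  -1   0   0  -1   0   1]
 [  3   3   3   3   2   2   1   5   5   1   0   0   0   0]
 [  3   3   3   3   1   2  13  41  34  11   1   0   0   0]
 [  3   4   3   4   3  15  55 100  88  36   6   0   0   1]
 [  1   3   2   4  12  56 104 116 100  57  13   1   0   0]
 [  2   2   3   6  32  91 109 105  84  48  12   2   0   1]
 [  1   2   3  10  37  65  83  78  51  24   5   1   0   1]
 [  2   2   1   7  35  49  59  46  23   6   2   2   1   1]
 [  2   1   2   3  18  36  38  22   7   2   2   2   2   1]
 [  1   1   0   1   4  10  13   6   3   3   2   2   2   2]
 [  1   1   2   1   3   2   3   3   2   1   3   2   2   3]]
[[  3   2   2   3   0   1   0   0   0  -1   0  -1   0  -1]
 [  2   2   2   3   1   0   0   1   0  -1   0  
[... 840 characters left out ...]
2 -2  2 16 49 65 52 21  4  1 -1 -2]
 [-2 -2 -1  9 32 42 34 15  3 -1 -2 -1]
 [-1 -2 -2  1  6  8  6  1 -1 -2 -1 -1]
 [-2 -1 -2 -2 -2 -3 -2 -2 -2 -2 -2 -1]
 [ 0  0  0 -1 -1 -1 -2 -1 -1 -2 -2 -1]
 [-1  0  1  0  0 -2 -2 -2 -2 -1 -1  0]]
[[ 0 -2 -2 -2 -3 -2 -2 -2 -2 -2 -1 -2]
 [-2 -2 -1 -2 -1 -1 -1 -1 -2 -1 -1 -1]
 [-1 -2 -1 -2 -2 -1 -2 -1 -1 -1 -1  0]
 [-2 -2 -1 -2 -2 -2 -2 -2 -2 -2 -1 -1]
 [-2 -2 -2 -1 -1  0 -1 -2 -2 -2 -2 -2]
 [-2 -3 -1  3 11 12 11  5 -2 -2 -1 -1]
 [-2 -2  1 13 35 47 40 16  0 -2 -2 -3]
 [-2 -2  0 10 33 47 36 14  0 -2 -2 -2]
 [-1 -1 -1  1  6  8  7  1 -2  0 -1 -2]
 [-1 -2 -3 -3 -3 -2 -3 -2 -2 -1 -1  0]
 [-1  0  0 -2 -1 -3 -2 -2 -1 -1 -1 -1]
 [-1  0  1  0  1 -2 -1 -2 -2 -2 -2 -1]]
```

Both views show the pin drawn in by about 6 mm: scene centroid shift (+0.65, −0.65) px, against (0.56, −0.54) predicted. The latch has clicked. I'll ease off the remaining force, let go and lift clear.

```bash
python3 -m crank '[[0,2,0,0,0,0,0.9],[0,0,0,0,0,0,0.9]]'|grep -E "force|tcp"; python3 pin.py; python3 -m crank '[[0,0,0,0,0,0,0.5],[0,0,0,0,0,0,0.1],[0,0,0,0,0,0,0],[0,0,-10,0,0,0,0],[0,0,-25,0,0,0,0],[0,0,-40,0,0,0,0],[0,0,-40,0,0,0,0],[-40,0,-20,0,0,0,0],[0,0,0,0,0,0,0],[0,0,0,0,0,0,0]]'; python3 pin.py
python3 - <<'E'
from h import *
g=grab('scene');b=cv2.cvtColor(g['pixels'],cv2.COLOR_RGB2BGR)[100:340,160:480]
cv2.imwrite('pics/g5.png',np.clip(1.4*cv2.resize(b,(800,600),interpolation=2),0,255).astype(np.uint8))
E
```

```text
tcp_pos: [0.5517, 0.1235, 0.1232]
wrist_force: [-1.8, 2.8, 6.2]
grasp_force: 39.9
pin px 268.31242873432154 254.1710376282782 877
travel mm 80.3739167136198 F along -3.350201162004409 17.8
time_s: 18.8
tcp_pos: [0.5923, 0.1255, 0.2581]
ee_rot: [[-0.997, -0.08, 0.002], [-0.08, 0.997, 0.0], [-0.002, -0.0, -1.0]]
wrist_force: [-0.7, 0.6, -0.8]
width: 0.0429
grasp_force: 0.0
pin px 268.2665066026411 254.22448979591837 833
travel mm 81.41366207739189 F along 0.11102878104015942 18.85
```

View pics/g5.png

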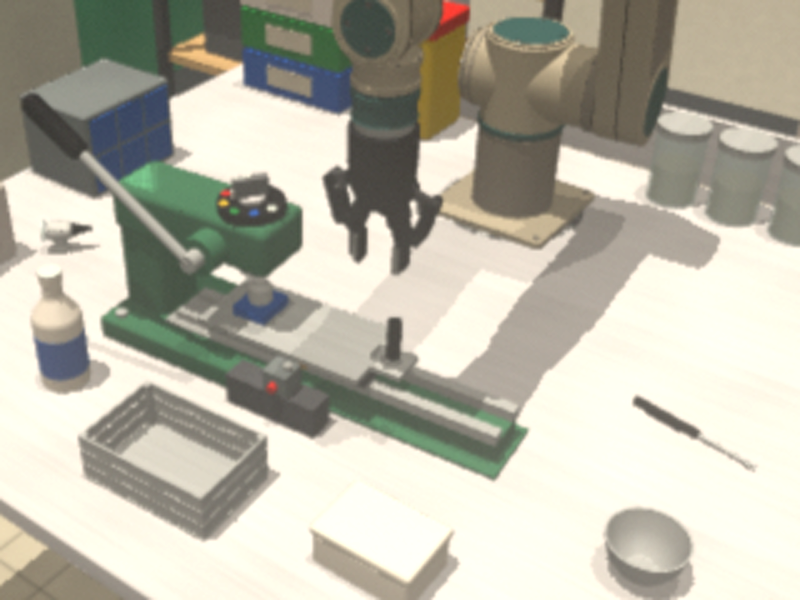

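The gripper is clear. The selector bar (250,185) still points to yellow, the red pin (271,385) is still drawn in, and the loose things haven't moved. I'm handing in.

```bash
python3 -c "
from rig import env
print(env.sign_off())"
```

```text
the job is handed in; nothing more can be done
None
```

The job is handed in, with no verdict returned: the selector is on yellow, the carriage is latched with the red pin drawn in, the handle is released and the loose things are in place; after the latch clicked I pushed the carriage up to about 40 N on the handle before backing off, but it held.

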